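Stand the glued craft pieces in the drying rack

ROBOT

A 6-joint arm with a two-finger parallel gripper is mounted at the origin on the work surface. World frame = base frame: x ahead of the robot, y to its left, z up, the work surface at z = 0. Lengths are in mm, angles in rad, forces in N, time in s.
With the tool pointing down it reaches from about 350 to 775 mm from the base axis. Payload 7.3 kg.
Tool frame: the origin (TCP) lies on the front face of the gripper's body, between the roots of the fingers; the fingertips stand 66 mm ahead of it and the grasp point (between the pads) lies 47 mm ahead of it (bot.tcp_to_grasp is the z of the grasp point in the tool frame, in mm); z points along the fingers, y is the direction in which the jaws open and shut (so a half turn about z gives the same grasp; the last joint's range is limited). The gripper opens to 92 mm and grips with 3 to 60 N. Pads are 19 mm wide; open, the fingers measure 130 mm over their backs; the gripper's body (75 mm by 190 mm) begins 47 mm behind the grasp point.
Start: joints at [1.1, 0.342, 1.524, -0, 1.275, -0.146], TCP at [167.521, 497.57, 292.241] pointing down, gripper open.
Joint ranges: [-2.53, 2.53], [-0.77, 2.02], [0.04, 2.7], [-1, 4.14], [0.28, 2.66], [-3.11, 3.11]. Speed limits (rad/s): [2.57, 2.57, 3.14, 3.14, 3.14, 3.14].

INTERFACE

Orientations are given as [roll, pitch, yaw] about the fixed x, y, z axes, in that order (R = Rz(yaw) Ry(pitch) Rx(roll)).
In Python, from plant import bot gives the robot as it stands.
- The arm moves only by the tool carry_out, never from a script. Its argument "deltas" is a list that holds one entry, the list of rows, each a list of 4 numbers: the shift along the tool's x, y, z in mm, then the turn about the tool's z in units of 5 degrees (1.0 is 5 degrees). A call has 1 to 20 rows; each row is the pose to reach, as a shift and turn from the pose commanded when the call began, along the tool's axes at that moment; what a row does not reach only later rows make up. A row lasts 1/10 s, in which the tool goes at most 50 mm and 8.59 degrees, less where a joint would pass 70% of its speed; a pose out of reach is approached as far as the arm can. A call with a gripper value outside its range is refused whole. "fingers" is the finger opening in mm, from 0 to 91.8, set as the call begins (left out, the last holds). The fingers move at their own pace and stop on an object; the grip force is fixed at half the most. Time passes only in rows, so rows that repeat a pose let the fingers close. It gives the time, the measured TCP pose, the force and the opening at its end, in the units of the state.
- bot.get_obs(): the state, without advancing time (a new reading comes with each control period).
- bot.capture(name): name is "scene" or "top" or "wrist"; returns (picture, depth): 384x512x3 uint8, blue, green, red; 384x512 float32, mm along the optical axis (not along the pixel's ray), 0 where there is no reading.
- bot.camera_model(name): a dict with "K" (3x3 intrinsics, pixels), "distortion" ([k1, k2, p1, p2, k3] as OpenCV has them; the pictures are not rectified), "camera_from_world" (4x4, takes a point from world to camera coordinates). Camera axes: x right, y down, z forward; pixel columns grow to the right and rows downward; lengths in mm; the calibration is good to about 2 mm. A picture is of the moment at which its call begins: read the wrist's pose just before it. camera_model takes no time and is no camera call; for the wrist camera it gives the pose at the moment of the call.
- bot.close_job(): hands the job in, once; it reports no verdict.
The state is a dict: "time": time; "joint_positions": joint angles; "dq": joint speeds; "tau": joint torques, N m; "tool_pos": TCP position; "tcp_rot": TCP orientation; "contact_force": force on the tool from outside, world axes, zero at the start; "moment": the same for the moment, N m; "grip_width": finger opening in mm.
Only numpy, scipy, OpenCV 4.12 (cv2) and the standard library are available. Lean on these libraries where they do the work, as an engineer would, in place of code of your own. Each camera call takes 0.05 s, during which the arm holds its last target. There are 200 camera calls.

TASK

Two freshly glued pieces, a thin arched plaque and a thicker rectangular frame, lean on the two small easels. Stand both in the wooden drying rack to free the easels: the plaque in the empty narrow slot and the frame in the wide slot, each upright on its bottom edge (the one it rests on now), right down on the slot floor and roughly centred along the slot. Set them down without dropping them, and leave the dried piece already in the rack and the other things on the table where they are.

Things in the scene. Friction and masses are not known exactly. Their poses are not given: they have to be found in the camera images.
- plaque: Thin plywood plaque with a round-arched top, 90 mm wide, 130 tall, 8 thick, about 60 g. Origin: middle of its bottom edge, mid-thickness; z up the plaque, y along its width, x through its thickness. It starts leaning on an easel, top towards the robot, z 30 degrees from vertical, its bottom edge on the ledge; the easel's board backs its lower 65 mm, the upper 65 mm is free on both faces.
- frame: Pale-wood rectangular box frame, 90 mm wide, 130 tall, 20 thick, about 130 g; its bars are 22 to 24 mm wide round a window recessed 15 mm in front, with a panel flush with the back. Origin: middle of its bottom edge, mid-thickness; z up the frame, y along its width, x through its thickness. It starts leaning on the other easel just as the plaque does.
- easel_a: Fixed small wooden easel, base 130 x 100 x 12 mm, 0.08 m tall. Origin: centre of its underside. Its ledge slopes and its 70 mm wide, 65 mm high board leans 30 degrees so that a piece on it leans with its top towards the easel's -x side.
- easel_b: The second easel, the same as the first.
- rack: Fixed wooden drying rack, base 120 x 240 x 14 mm. Origin: centre of its underside. Three slots run along its x, in a row along its y, 70 mm apart. They are the gaps between four pale wood blocks 100 mm long whose tops are 62 mm above the table; ends open. From its -y end: narrow slot with the dried piece, empty narrow slot (middle), wide slot.
- slot_narrow (a point): Middle of the floor of the empty narrow slot, 14 mm above the table. The slot is 12 mm wide, 48 mm deep; a bevel widens its top 10 mm to 20 mm at the mouth. Axes as the rack's: x along the slot, y across it, z up.
- slot_wide (a point): Middle of the floor of the wide slot, 14 mm above the table. The slot is 24 mm wide, 48 mm deep; a bevel widens its top 10 mm to 32 mm at the mouth. Axes as the rack's: x along the slot, y across it, z up.
- dried: Dried rectangular plywood piece, 80 mm wide, 95 mm tall, 8 mm thick, standing loose in the rack's outer narrow slot; leave alone. Origin: middle of its bottom edge.
- glue_tub: White tub of glue, 60 mm across, 70 mm tall, loose bystander. Origin: centre of its underside.
- tape_roll: Roll of paper tape lying flat, 80 mm across, 24 mm tall, loose bystander. Origin: centre of its underside.
- spool: Empty wooden thread spool standing up, 40 mm across, 40 mm tall, loose bystander between the robot and the work. Origin: centre of its underside.
Mind the look-alikes: they are no part of the job. What is meant by the frame is not blue, green or orange, and is the smaller of those in its own colour.

How it is judged (in metres and radians):
At the end, for the whole second after the job is handed in: Plaque in the empty narrow slot, frame in the wide slot, each at rest, top up within 8 degrees of vertical, faces along the slot within 10 degrees (either way round), bottom edge on the slot floor within 5 mm, within 5 mm of the slot middle across it and 25 mm along it (x of plaque in the frame of slot_narrow between -0.025 and 0.025 m and y of plaque in the frame of slot_narrow between -0.005 and 0.005 m and z of plaque in the frame of slot_narrow between -0.003 and 0.005 m and angle between each of plaque, frame's own z axis and vertical below 0.14 rad and angle between the x axis of each of plaque, frame and the y axis of rack, either way round below 0.17 rad and linear speed of each of plaque, frame below 0.02 m/s and x of frame in the frame of slot_wide between -0.025 and 0.025 m and y of frame in the frame of slot_wide between -0.005 and 0.005 m and z of frame in the frame of slot_wide between -0.003 and 0.005 m); the robot touches nothing.
It fails at once if the plaque is dropped (falls freely faster than 0.5 m/s) (contact force between plaque and anything else below 0.02 N and linear speed of plaque above 0.5 m/s).
It fails at once if the frame is dropped (falls freely faster than 0.5 m/s) (contact force between frame and anything else below 0.02 N and linear speed of frame above 0.5 m/s).
It fails at once if the dried piece is shifted by more than 20 mm (distance of dried from where it was at the start of the episode above 0.02 m).
It fails at once if the glue tub, tape roll or spool is shifted by more than 30 mm (distance of any of glue_tub, tape_roll, spool from where it was at the start of the episode above 0.03 m).
It also fails if it takes over 72 s, if anything falls off the work surface, if the arm or the gripper's body presses on something with over 40 N, if the wrist force passes 120 N, or if a joint passes its speed limit or range.

## Working session

There is one attempt and no reset: what is moved stays moved. The work goes in short steps, Python scripts to look and compute and a tool call to move; the robot and the scene stay as the last step left them, time stands still between calls to the robot, and variables do not carry over. Pictures are saved under pics/ and viewed, about 8 in all and at most 12, crops included, and the job is handed in when it is done.

Besides the shell and the picture viewer there is one more tool, called after ">>>" as name([rows], argument=value, ...), one row to a line, values as JSON. carry_out: Moves the arm, as the interface text tells. Its arguments: {"type":"object","properties":{"deltas":{"type":"array","items":{"type":"array","items":{"type":"array","items":{"type":"number"}}}},"fingers":{"type":"number"}},"required":["deltas"]}

```bash
mkdir -p pics; ls; cat > h.py <<'E'
import numpy as np, cv2
from plant import bot
from scipy.spatial.transform import Rotation as R
def world(name, depth, m=None):
    m=m or bot.camera_model(name)
    K=np.array(m["K"]);D=np.array(m["distortion"]);T=np.linalg.inv(np.array(m["camera_from_world"]))
    h,w=depth.shape
    uv=np.stack(np.meshgrid(np.arange(w),np.arange(h)),-1).reshape(-1,1,2).astype(np.float64)
    n=cv2.undistortPoints(uv,K,D).reshape(h,w,2)
    P=np.dstack([n*depth[...,None],depth])
    return P@T[:3,:3].T+T[:3,3]
E
python3 - <<'E'
from h import *
o=bot.get_obs();print(o)
for n in("top","scene"):
    p,d=bot.capture(n);W=world(n,d);np.savez(n+".npz",p=p,d=d,W=W)
    cv2.imwrite(f"pics/{n}1.png",cv2.resize(p,(768,576)))
    print(n,(d==0).mean(),np.linalg.inv(bot.camera_model(n)["camera_from_world"])[:3,3])
E
```

```text
pics
{'time': 0.0, 'joint_positions': array([ 1.10000068e+00,  3.42707653e-01,  1.52504133e+00, -3.73783956e-06,
        1.27538622e+00, -1.46027834e-01]), 'dq': array([ 0.00028756,  0.00076028,  0.00022461,  0.00106273,  0.00057323,
       -0.00099418]), 'tau': array([-2.88789033e-04, -4.31228793e+01, -2.44219315e+01,  7.17765070e-02,
        5.58810204e-02, -7.15042916e-05]), 'tool_pos': array([167.37067135, 497.27370138, 291.5442201 ]), 'tcp_rot': array([-3.14006600e+00, -2.20919886e-04,  2.81682576e+00]), 'contact_force': array([-0.53706802, -0.68456903, -0.57953262]), 'moment': array([ 0.0321273 , -0.00583627,  0.01656678]), 'grip_width': 91.64936689319117}
top 0.004053751627604167 [ 291.05855466  -28.72469193 1181.40003043]
scene 0.004023234049479167 [1148.24346511 -466.24375892  828.52656882]
```

View pics/top1.png

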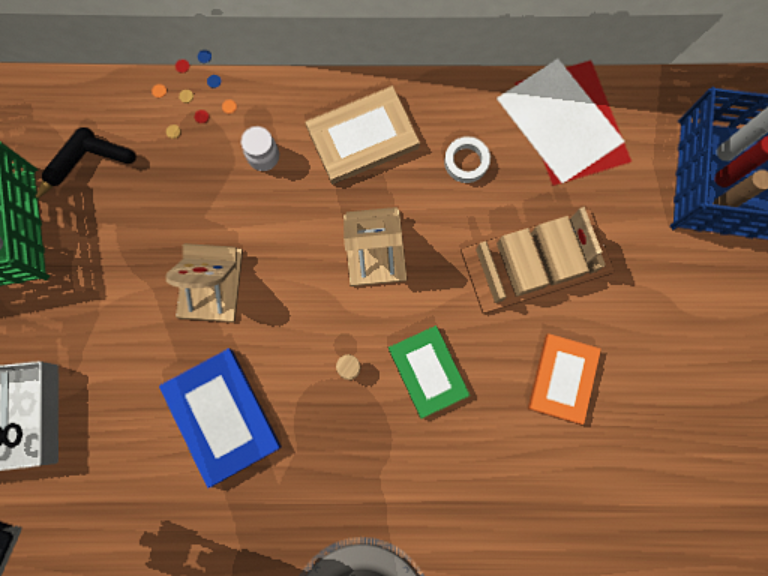

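View pics/scene1.png

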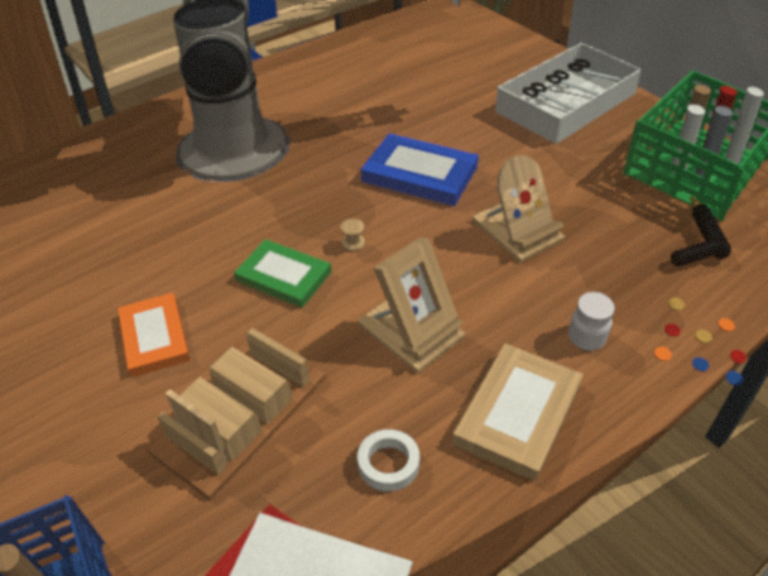

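The top view spans +x upwards and +y to the left. 

Things that could be taken for the frame (top picture pixels):
- pale frame on the easel at (375,240)
- larger pale frame lying flat at (363,135)
- blue at (220,415), green at (430,372) and orange at (567,378)

I choose the pale one on the easel, the smaller of the two. The plaque is on the other easel at (203,275). In the rack, the dried piece is at the right end (590,235), the middle slot at (543,258) and the wide slot at (495,270).

```bash
cat > m.py <<'E'
from h import *
t=np.load("top.npz");s=np.load("scene.npz")
W=np.vstack([t["W"][t["d"]>0],s["W"][s["d"]>0]])
print("table z",[np.round(np.percentile(w["W"][w["d"]>0][:,2],[20,35,50,65]),1) for w in(t,s)])
def at(u,v):return np.round(t["W"][int(v/1.5),int(u/1.5)],0)
for n,u,v in(("plaque",203,270),("frame",375,222),("ftop",375,240),("rackmid",525,262),("rack2",570,248),("tub",257,140),("tape",455,165),("spool",347,365),("dried",592,233)):print(n,at(u,v))
def near(c,r,z0,z1):
    m=(np.hypot(W[:,0]-c[0],W[:,1]-c[1])<r)&(W[:,2]>z0)&(W[:,2]<z1);return W[m]
def face(P,it=300):
    rng=np.random.default_rng(0);best=0
    for _ in range(it):
        a,b,c=P[rng.choice(len(P),3,False)];n=np.cross(b-a,c-a);l=np.linalg.norm(n)
        if l<200:continue
        n=n/l;n*=np.sign(n[2])
        if abs(n[2]-.5)>.12:continue
        k=abs((P-a)@n)<2.5
        if k.sum()>best:best=k.sum();B=k
    Q=P[B];c=Q.mean(0);n=np.linalg.svd(Q-c,full_matrices=False)[2][2];n*=np.sign(n[2]);return Q,c,n
for nm,c in(("plaque",at(203,270)),("frame",at(375,240))):
    P=near(c,85,28,160);Q,c,n=face(P)
    y=np.cross([0,0,1],n);y/=np.linalg.norm(y);z=np.cross(n,y)
    print(nm,len(P),len(Q),"n",n.round(3),"tilt",np.degrees(np.arcsin(n[2])).round(1),"yaw",np.degrees(np.arctan2(n[1],n[0])).round(1))
    a=(Q-c)@y;b=(Q-c)@z
    print(" y ext",np.percentile(a,[1,99]).round(1)," z ext",np.percentile(b,[1,99]).round(1),"top pt",(c+z*np.percentile(b,99)+y*np.percentile(a,[1,99]).mean()).round(1), "topmost z",P[:,2].max().round(1))
P=near((at(525,262)+at(570,248))/2,190,56,68)
P=near(at(545,258),150,57,67);q=P[:,:2].astype(np.float32);r=cv2.minAreaRect(q)
print("rack tops",len(q),r)
np.save("racktop.npy",P)
E
python3 m.py
python3 - <<'E'
import numpy as np,cv2
a=cv2.imread("pics/top1.png")[150:350,140:660]
b=cv2.imread("pics/scene1.png")[130:500,120:620]
cv2.imwrite("pics/crop2.png",cv2.resize(b,(800,592),interpolation=cv2.INTER_CUBIC))
E
```

```text
table z [array([-2.6, -0.9,  0.4,  1.7]), array([-2.9, -1. ,  0.1,  1.4])]
plaque [540. 262.  86.]
frame [632. -19.  53.]
ftop [576. -20. 144.]
rackmid [ 562. -270.   62.]
rack2 [ 586. -346.   60.]
tub [775. 186.  68.]
tape [ 745. -160.   27.]
spool [390.  28.  41.]
dried [ 598. -368.  106.]
plaque 2841 1807 n [ 0.864 -0.065  0.499] tilt 30.0 yaw -4.3
 y ext [-44.5  46.6]  z ext [-62.5  65.3] top pt [509.2 269.6 139.2] topmost z 143.4
frame 3540 1741 n [0.86  0.093 0.501] tilt 30.1 yaw 6.2
 y ext [-45.1  45.4]  z ext [-67.7  64.6] top pt [582.1 -17.2 147.7] topmost z 151.2
rack tops 4330 ((574.819091796875, -299.2274169921875), (104.45976257324219, 189.8733673095703), 17.69063377380371)
```

View pics/crop2.png

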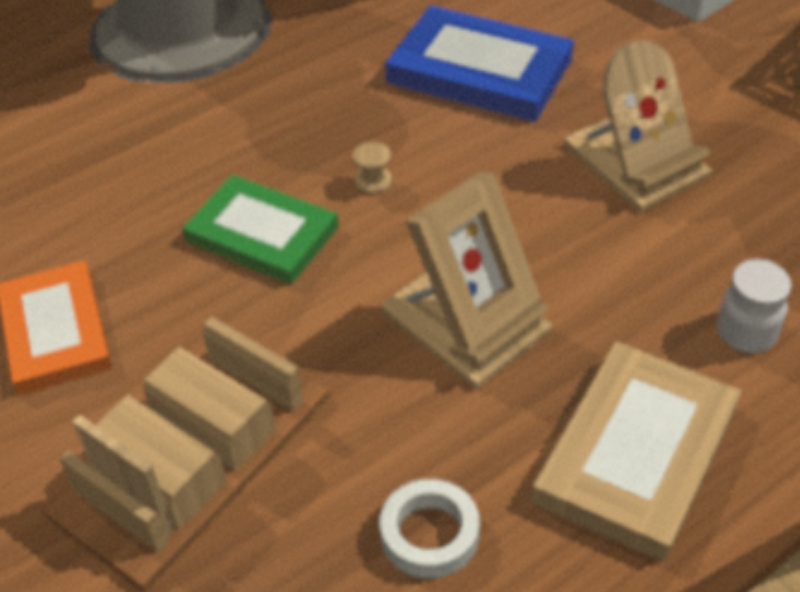

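Crop check: the frame at (478,280) is the 90x130 mm pale box frame with a recessed window on its easel, and it measures 90x132 by depth. The larger flat one at (640,450) is the decoy. The plaque at (650,110) has an arched top and measures 91x128. Both tilt 30°, as they should. Next are the slot lines and the geometry for the moves.

```bash
cat > r.py <<'E'
from h import *
t=np.load("top.npz");s=np.load("scene.npz")
W=np.vstack([t["W"][t["d"]>0],s["W"][s["d"]>0]])
c=np.array([575,-299.])
for yaw in (16.7,17.7,18.7):
    a=np.radians(yaw);ax=np.array([np.cos(a),np.sin(a)]);ay=np.array([-np.sin(a),np.cos(a)])
    d=W[:,:2]-c;X=d@ax;Y=d@ay
    m=(abs(X)<62)&(abs(Y)<120)&(W[:,2]>58.5)&(W[:,2]<66)
    x=X[m];y=Y[m];h,e=np.histogram(y,np.arange(-110,110,2))
    print(yaw,"x ext",np.percentile(x,[1,99]).round(1));print(dict(zip(e[:-1].astype(int),h)))
    # block edges vs x: slope of the edges of 2 middle blocks
    k=(y>-60)&(y<80)
    for lo,hi in((-35,30),(35,80)):
        pass
m=(abs(X)<70)&(abs(Y)<130)&(W[:,2]>75)&(W[:,2]<125)
D=d[m];print("dried",len(D),cv2.minAreaRect(D.astype(np.float32)))
E
python3 r.py
```

```text
16.7 x ext [-48.8  50.4]
{np.int64(-110): np.int64(0), np.int64(-108): np.int64(0), np.int64(-106): np.int64(0), np.int64(-104): np.int64(0), np.int64(-102): np.int64(0), np.int64(-100): np.int64(0), np.int64(-98): np.int64(0), np.int64(-96): np.int64(22), np.int64(-94): np.int64(52), np.int64(-92): np.int64(53), np.int64(-90): np.int64(51), np.int64(-88): np.int64(50), np.int64(-86): np.int64(50), np.int64(-84): np.int64(21), np.int64(-82): np.int64(1), np.int64(-80): np.int64(14), np.int64(-78): np.int64(22), np.int64(-76): np.int64(4), np.int64(-74): np.int64(2), np.int64(-72): np.int64(5), np.int64(-70): np.int64(24), np.int64(-68): np.int64(6), np.int64(-66): np.int64(9), np.int64(-64): np.int64(27), np.int64(-62): np.int64(39), np.int64(-60): np.int64(37), np.int64(-58): np.int64(42), np.int64(-56): np.int64(42), np.int64(-54): np.int64(67), np.int64(-52): np.int64(68), np.int64(-50): np.int64(65), np.int64(-48): np.int64(79), np.int64(-46): np.int64(71), np.int64(-44): np.int64(79), np.int64(-42): np.int64(75), np.int64(-40): np.int64(67), np.int64(-38): np.int64(74), np.int64
[... 7609 characters left out ...]
64(0), np.int64(66): np.int64(0), np.int64(68): np.int64(0), np.int64(70): np.int64(0), np.int64(72): np.int64(0), np.int64(74): np.int64(0), np.int64(76): np.int64(2), np.int64(78): np.int64(12), np.int64(80): np.int64(37), np.int64(82): np.int64(59), np.int64(84): np.int64(54), np.int64(86): np.int64(72), np.int64(88): np.int64(61), np.int64(90): np.int64(51), np.int64(92): np.int64(42), np.int64(94): np.int64(13), np.int64(96): np.int64(0), np.int64(98): np.int64(0), np.int64(100): np.int64(0), np.int64(102): np.int64(0), np.int64(104): np.int64(0), np.int64(106): np.int64(0)}
dried 694 ((28.060993194580078, -67.59417724609375), (82.63114166259766, 13.451990127563477), 17.509944915771484)
```

Measured positions:

| Item | Position (mm) | Heading |
|---|---|---|
| Plaque, bottom mid-point | ≈(570,265,26) | yaw −4.3° |
| Frame, bottom mid-point | ≈(638,−11,30) | yaw 6.2° |
| slot_narrow | ≈(577,−302) | 17.7° |
| slot_wide | ≈(555,−236) | 17.7° |

The tool always points down, so for each piece I will:
1. Straddle its free top.
2. Tip it upright with the back finger, the bottom edge pivoting in the ledge corner.
3. Close the fingers on it.

First I go above the plaque.

>>> carry_out([
  [[-20, -5, 0, 0.8], [-60, -16, 0, 2.3], [-105, -28, 0, 4], [-150, -40, 0, 5.7], [-195, -51, 0, 7.4], [-240, -63, 0, 9.1], [-285, -75, 0, 10.8], [-330, -87, 0, 12.5], [-365, -96, 0, 13.8], [-390, -103, 0, 14.7], [-402, -106, 0, 15.1], [-402, -106, 0, 15.1], [-402, -106, 0, 15.1]],
], fingers=91.8)

```text
time: 1.4
tool_pos: [513.8, 269.4, 292.0]
tcp_rot: [-3.14, -0.0, 1.501]
contact_force: [0.3, 0.3, -0.5]
grip_width: 91.8
```

```bash
cat > w.py <<'E'
from h import *
import sys
o=bot.get_obs();m=bot.camera_model("wrist");p,d=bot.capture("wrist");W=world("wrist",d,m)
print(o["time"],o["tool_pos"].round(1),np.degrees(o["tcp_rot"]).round(2),o["grip_width"].round(1),o["contact_force"].round(1))
print("cam at",np.linalg.inv(m["camera_from_world"])[:3,3].round(0))
n=sys.argv[1];cv2.imwrite(f"pics/{n}.png",cv2.resize(p,(768,576)));np.savez(n+".npz",p=p,d=d,W=W)
np.save("o.npy",np.r_[o["tool_pos"],o["tcp_rot"]])
E
python3 w.py w1; cat > pc.py <<'E'
from m import *
E
sed -n '/^def face/,/return Q,c,n/p' m.py > face.py
cat > p2.py <<'E'
import sys
from h import *
exec(open("face.py").read())
f=np.load(sys.argv[1]+".npz");o=np.load("o.npy");W=f["W"][f["d"]>0]
P=W[(np.hypot(W[:,0]-o[0]-20,W[:,1]-o[1])<110)&(W[:,2]>30)&(W[:,2]<165)]
Q,c,n=face(P);y=np.cross([0,0,1],n);y/=np.linalg.norm(y);z=np.cross(n,y);a=(Q-c)@y;b=(Q-c)@z
print(len(P),len(Q),"tilt",np.degrees(np.arcsin(n[2])).round(1),"yaw",np.degrees(np.arctan2(n[1],n[0])).round(1),np.percentile(a,[1,99]).round(1),np.percentile(b,[1,99]).round(1),"top",(c+z*np.percentile(b,99)+y*np.percentile(a,[1,99]).mean()).round(1),"bot",(c+z*np.percentile(b,1)).round(1))
E
python3 p2.py w1
```

```text
Traceback (most recent call last):
  File "w.py", line 4, in <module>
    print(o["time"],o["tool_pos"].round(1),np.degrees(o["tcp_rot"]).round(2),o["grip_width"].round(1),o["contact_force"].round(1))
                                                                             ^^^^^^^^^^^^^^^^^^^^^
AttributeError: 'float' object has no attribute 'round'
Traceback (most recent call last):
  File "p2.py", line 4, in <module>
    f=np.load(sys.argv[1]+".npz");o=np.load("o.npy");W=f["W"][f["d"]>0]
FileNotFoundError: [Errno 2] No such file or directory: 'w1.npz'
```

```bash
sed -i 's/o\["grip_width"\].round(1)/round(o["grip_width"],1)/' w.py; python3 w.py w1; python3 p2.py w1
```

```text
1.45 [513.6 269.7 292.2] [-1.7995e+02 -1.0000e-02  8.6030e+01] 92.1 [-0.8  0.4 -0.7]
cam at [519. 344. 385.]
7062 5012 tilt 30.4 yaw -3.7 [-45.8  42. ] [-72.9  56. ] top [507.7 269.7 140.6] bot [573.  267.3  29.5]
```

View pics/w1.png

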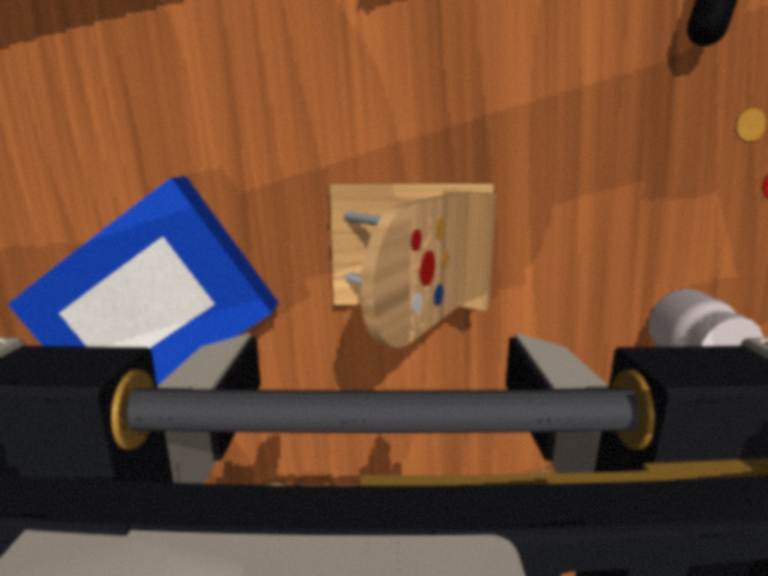

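The wrist view shows the plaque (415,265) between the fingers and clear of them. Its pose agrees with the first one within 1–2 mm. I lower until the fingertips are at z≈106, then narrow the jaws.

>>> carry_out([
  [[0, 0, 20, 0], [0, 0, 45, 0], [0, 0, 70, 0], [0, 0, 90, 0], [0, 0, 105, 0], [0, 0, 115, 0], [0, 0, 120, 0], [0, 0, 120, 0]],
], fingers=91.8)

```text
time: 2.3
tool_pos: [514.3, 269.2, 172.1]
tcp_rot: [-3.141, 0.0, 1.5]
contact_force: [0.5, -0.2, 0.7]
grip_width: 91.8
```

>>> carry_out([
  [[0, 0, 0, 0], [0, 0, 0, 0], [0, 0, 0, 0], [0, 0, 0, 0], [0, 0, 0, 0], [0, 0, 0, 0], [0, 0, 0, 0], [0, 0, 0, 0]],
], fingers=40)

```text
time: 3.1
tool_pos: [514.7, 268.8, 172.2]
tcp_rot: [-3.142, -0.0, 1.499]
contact_force: [-0.3, 0.2, -0.2]
grip_width: 40.4
```

>>> carry_out([
  [[0, 2, 0, 0], [0, 6, 0, 0], [0, 11, 0, 0], [0, 16, 0, 0], [0, 21, 0, 0], [0, 26, 0, 0], [0, 31, 0, 0], [0, 36, 0, 0], [0, 41, 0, 0], [0, 46, 0, 0], [0, 50, 0, 0], [0, 54, 0, 0], [0, 58, 0, 0], [0, 61, 0, 0], [0, 64, 0, 0], [0, 64, 0, 0]],
], fingers=40)

```text
time: 4.7
tool_pos: [578.8, 264.2, 172.2]
tcp_rot: [3.141, -0.0, 1.499]
contact_force: [-0.3, -0.2, -0.3]
grip_width: 40.1
```

```bash
python3 w.py w2; python3 - <<'E'
from h import *
f=np.load("w2.npz");W=f["W"];o=np.load("o.npy")
k=(f["d"]>0)&(abs(W[...,0]-o[0])<60)&(abs(W[...,1]-o[1])<60)
for z in range(25,165,10):
    q=W[k&(abs(W[...,2]-z)<5)]
    if len(q)>20:print(z,len(q),np.percentile(q[:,0],[5,50,95]).round(0),np.percentile(q[:,1],[5,95]).round(0))
E
```

```text
4.7 [578.8 264.2 172.2] [ 1.7999e+02 -1.0000e-02  8.5880e+01] 40.1 [-0.3 -0.2 -0.3]
cam at [585. 338. 265.]
25 433 [564. 574. 578.] [231. 311.]
35 3139 [574. 586. 597.] [226. 307.]
45 404 [553. 590. 596.] [228. 310.]
55 482 [521. 550. 574.] [252. 310.]
65 844 [541. 544. 573.] [259. 304.]
75 1486 [529. 537. 573.] [262. 304.]
85 427 [533. 537. 573.] [255. 310.]
95 241 [567. 571. 573.] [248. 310.]
105 348 [567. 570. 600.] [227. 310.]
115 693 [551. 571. 609.] [234. 310.]
125 993 [548. 570. 612.] [243. 309.]
135 1171 [550. 569. 610.] [249. 306.]
145 1361 [553. 567. 607.] [255. 300.]
155 1659 [557. 564. 601.] [255. 290.]
```

View pics/w2.png

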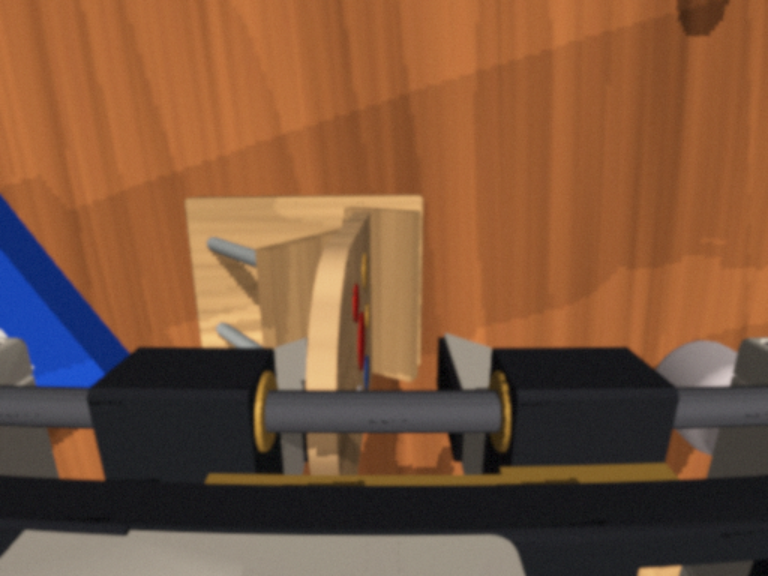

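The plaque (340,330) now stands almost upright against the back finger, with its bottom still on the ledge. I close on it around x≈571.

>>> carry_out([
  [[0, -2, 0, 0], [0, -4, 0, 0], [0, -6, 0, 0], [0, -7, 0, 0], [0, -7, 0, 0]],
], fingers=18)

```text
time: 5.25
tool_pos: [571.3, 264.8, 172.3]
tcp_rot: [3.142, -0.0, 1.499]
contact_force: [-0.2, -0.5, 0.3]
grip_width: 17.7
```

>>> carry_out([
  [[0, 0, 0, 0], [0, 0, 0, 0], [0, 0, 0, 0], [0, 0, 0, 0], [0, 0, 0, 0], [0, 0, 0, 0]],
], fingers=0)

```text
time: 5.85
tool_pos: [570.0, 264.9, 172.2]
tcp_rot: [-3.138, 0.0, 1.499]
contact_force: [-5.2, 1.1, 5.8]
grip_width: 7.8
```

>>> carry_out([
  [[0, 0, -3, 0], [0, 0, -8, 0], [0, 0, -18, 0], [0, 0, -33, 0], [0, 0, -50, 0], [0, 0, -70, 0], [0, 0, -90, 0], [0, 0, -105, 0], [0, 0, -115, 0], [0, 0, -120, 0], [0, 0, -120, 0]],
])

```text
time: 6.95
tool_pos: [571.7, 264.8, 292.8]
tcp_rot: [3.141, -0.0, 1.499]
contact_force: [0.3, -0.7, -1.3]
grip_width: 7.6
```

```bash
python3 w.py w3; python3 - <<'E'
from h import *
p,d=bot.capture("scene")
cv2.imwrite("pics/s3.png",cv2.resize(p[40:240,200:440],(720,600)))
W=world("scene",d);o=np.load("o.npy")
e=(W-o[:3]);k=(d>0)&(np.hypot(e[...,0],e[...,1])<55)&(e[...,2]<-20)&(e[...,2]>-170)
P=W[k];a=np.radians(-4);X=(P[:,:2]-o[:2])@[np.cos(a),np.sin(a)]
for z in range(-160,-20,12):
    q=P[abs(P[:,2]-o[2]-z)<6]; x=X[abs(P[:,2]-o[2]-z)<6]
    if len(q)>15:print(z,len(q),np.percentile(x,[10,50,90]).round(1),np.percentile(q[:,1]-o[1],[2,98]).round(1))
print("lowest",np.percentile(P[:,2],[0.5,2]))
E
```

```text
6.95 [571.7 264.8 292.8] [ 1.7994e+02 -3.0000e-02  8.5890e+01] 7.6 [ 0.3 -0.7 -1.3]
cam at [577. 339. 386.]
-148 40 [1.8 3.9 5.3] [-43.4  42.4]
-136 111 [2.4 4.3 6. ] [-45.4  42.7]
-124 122 [2.6 4.5 6.1] [-44.3  43.2]
-112 126 [2.8 4.8 6.3] [-45.6  43. ]
-100 122 [2.3 4.3 6.3] [-45.3  41.9]
-88 128 [2.4 4.4 6. ] [-44.7  42.2]
-76 130 [2.7 4.4 6. ] [-45.9  43.4]
-64 94 [1.6 4.2 6.3] [-44.7  45.1]
-52 120 [ 1.2  5.  20.7] [-45.8  40.8]
-40 119 [ 1.3  6.1 21.9] [-41.8   8.4]
-28 129 [-14.7   5.   22.3] [-35.9   7.7]
lowest [147.87419566 149.33203868]
```

View pics/s3.png

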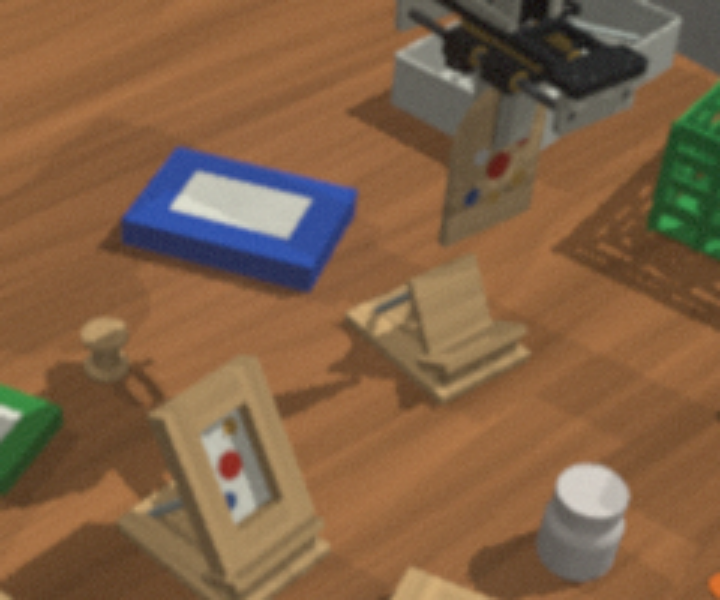

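The plaque hangs vertical in the jaws, with its faces plumb within about 0.5°, centred within 1–2 mm, and its bottom ≈146 mm below the TCP. I carry it high over the frame to the middle slot.

>>> carry_out([
  [[-5, 0, -6, 0], [-17, 1, -16, 0.3], [-35, 3, -28, 0.8], [-60, 5, -36, 1.4], [-92, 7, -40, 2.2], [-127, 10, -40, 3], [-164, 13, -40, 3.9], [-202, 16, -40, 4.8], [-240, 19, -40, 5.7], [-278, 22, -40, 6.6], [-316, 25, -40, 7.5], [-354, 28, -40, 8.4], [-392, 31, -40, 9.3], [-430, 34, -40, 10.2], [-466, 37, -40, 11.1], [-500, 40, -40, 12], [-528, 42, -40, 12.7], [-548, 44, -40, 13.2], [-560, 45, -40, 13.5], [-565, 45.4, -40, 13.64]],
])

```text
time: 9.05
tool_pos: [575.5, -303.9, 332.7]
tcp_rot: [3.141, -0.0, 0.305]
contact_force: [0.4, 0.5, -1.6]
grip_width: 8.0
```

>>> carry_out([
  [[0, 0, 0, 0], [0, 0, 20, 0], [0, 0, 40, 0], [0, 0, 60, 0], [0, 0, 70, 0], [0, 0, 75, 0], [0, 0, 75, 0], [0, 0, 75, 0]],
])

```text
time: 9.85
tool_pos: [576.7, -302.0, 258.3]
tcp_rot: [3.14, -0.001, 0.309]
contact_force: [0.1, -0.7, 0.4]
grip_width: 8.1
```

```bash
python3 w.py w4; cat > slot.py <<'E'
import sys
from h import *
f=np.load(sys.argv[1]+".npz");W=f["W"];o=np.load("o.npy");yaw=np.degrees(o[5]);print("yaw",yaw.round(2))
k=(f["d"]>0)&(W[...,2]>54)&(W[...,2]<70);P=W[k]
a=np.radians(17.7);ax=np.array([np.cos(a),np.sin(a)]);ay=np.array([-np.sin(a),np.cos(a)])
d=P[:,:2]-o[:2];X=d@ax;Y=d@ay
print("z",np.percentile(P[:,2],[5,50,95]).round(1),"X ext",np.percentile(X,[1,99]).round(1))
for lo in range(-60,60,10):
    m=(X>lo)&(X<lo+10)&(abs(Y)<115)
    y=np.sort(Y[m])
    if len(y)<40:continue
    g=np.diff(y);i=np.where(g>5)[0];print(lo+5,len(y),y[0].round(1),[(y[j].round(1),y[j+1].round(1),((y[j]+y[j+1])/2).round(1)) for j in i],y[-1].round(1))
E
python3 slot.py w4
```

```text
9.85 [ 576.7 -302.   258.3] [ 1.7993e+02 -6.0000e-02  1.7710e+01] 8.1 [ 0.1 -0.7  0.4]
cam at [ 648. -279.  351.]
yaw 17.71
z [57.1 62.6 64.1] X ext [-48.3 130.9]
-45 801 -90.6 [(np.float64(-89.5), np.float64(-64.0), np.float64(-76.7)), (np.float64(-10.1), np.float64(10.7), np.float64(0.3)), (np.float64(56.2), np.float64(81.3), np.float64(68.8))] 95.0
-35 1136 -91.1 [(np.float64(-89.4), np.float64(-67.0), np.float64(-78.2)), (np.float64(-10.0), np.float64(10.6), np.float64(0.3)), (np.float64(56.6), np.float64(81.6), np.float64(69.1))] 95.4
-25 1152 -91.2 [(np.float64(-89.7), np.float64(-67.2), np.float64(-78.4)), (np.float64(-9.9), np.float64(10.5), np.float64(0.3)), (np.float64(57.2), np.float64(81.2), np.float64(69.2))] 95.2
-15 1213 -91.0 [(np.float64(-89.7), np.float64(-66.9), np.float64(-78.3)), (np.float64(-9.0), np.float64(10.4), np.float64(0.7)), (np.float64(56.4), np.float64(80.9), np.float64(68.7))] 95.4
-5 1247 -91.1 [(np.float64(-89.7), np.float64(-66.9), np.float64(-78.3)), (np.float64(-8.9), np.float64(9.4), np.float64(0.2)), (np.float64(57.2), np.float64(80.7), np.floa
[... 203 characters left out ...]
6
15 1322 -91.1 [(np.float64(-89.5), np.float64(-67.1), np.float64(-78.3)), (np.float64(-7.9), np.float64(8.3), np.float64(0.2)), (np.float64(56.2), np.float64(81.1), np.float64(68.7))] 95.3
25 1405 -91.2 [(np.float64(-89.7), np.float64(-67.1), np.float64(-78.4)), (np.float64(-6.9), np.float64(7.4), np.float64(0.2)), (np.float64(55.7), np.float64(80.8), np.float64(68.2))] 95.4
35 1403 -91.8 [(np.float64(-89.7), np.float64(-67.2), np.float64(-78.4)), (np.float64(-6.8), np.float64(6.4), np.float64(-0.2)), (np.float64(56.1), np.float64(81.2), np.float64(68.7))] 95.5
45 1579 -90.2 [(np.float64(-6.8), np.float64(6.4), np.float64(-0.2)), (np.float64(56.2), np.float64(81.3), np.float64(68.7))] 95.3
```

View pics/w4.png

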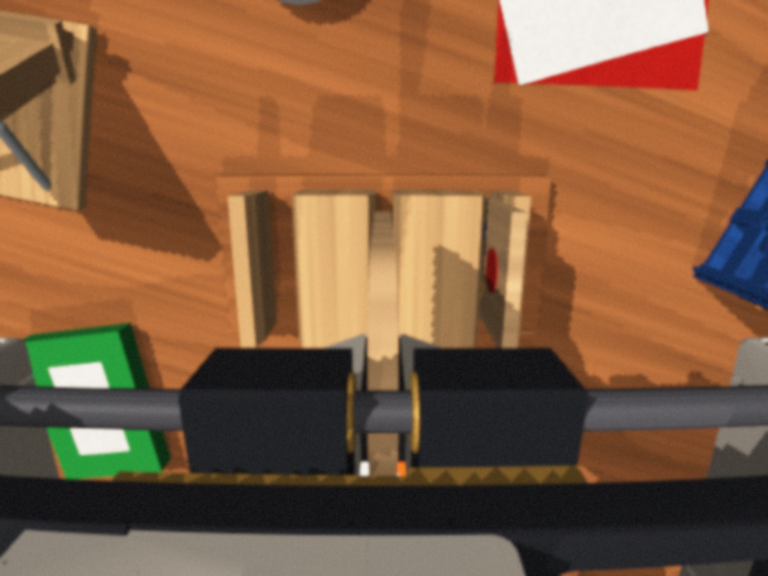

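The slot gap is centred on the tool within 0.3 mm, and its edges run parallel to the plaque (slot at 382,270; plaque edge at 383,350). I lower it in.

>>> carry_out([
  [[0, 0, 10, 0], [0, 0, 25, 0], [0, 0, 40, 0], [0, 0, 50, 0], [0, 0, 58, 0], [0, 0, 66, 0], [0, 0, 74, 0], [0, 0, 81, 0], [0, 0, 87, 0], [0, 0, 91, 0], [0, 0, 93, 0], [0, 0, 93, 0]],
])

```text
time: 11.1
tool_pos: [576.3, -302.0, 164.0]
tcp_rot: [-3.141, 0.0, 0.309]
contact_force: [-0.3, -0.1, -0.5]
grip_width: 7.8
```

>>> carry_out([
  [[0, 0, 0.5, 0], [0, 0, 1, 0], [0, 0, 1.5, 0], [0, 0, 2, 0], [0, 0, 2.5, 0], [0, 0, 3, 0], [0, 0, 3, 0]],
])

```text
time: 11.8
tool_pos: [576.3, -302.0, 161.1]
tcp_rot: [-3.141, 0.0, 0.309]
contact_force: [-0.4, -0.8, -1.3]
grip_width: 7.6
```

>>> carry_out([
  [[0, 0, 0.5, 0], [0, 0, 1, 0], [0, 0, 1.5, 0], [0, 0, 1.5, 0]],
])

```text
time: 12.2
tool_pos: [576.3, -302.0, 159.6]
tcp_rot: [-3.141, 0.0, 0.309]
contact_force: [-0.6, -0.2, -0.8]
grip_width: 7.9
```

>>> carry_out([
  [[0, 0, 0.5, 0], [0, 0, 1, 0], [0, 0, 1.5, 0], [0, 0, 1.5, 0]],
])

```text
time: 12.6
tool_pos: [576.4, -302.0, 158.3]
tcp_rot: [3.142, -0.0, 0.309]
contact_force: [0.2, 0.2, -0.2]
grip_width: 7.5
```

>>> carry_out([
  [[0, 0, 0.5, 0], [0, 0, 1, 0], [0, 0, 1.5, 0], [0, 0, 1.5, 0]],
])

```text
time: 13.0
tool_pos: [576.4, -302.1, 158.3]
tcp_rot: [3.141, -0.001, 0.309]
contact_force: [-2.9, 2.0, 8.9]
grip_width: 7.8
```

The floor is felt at TCP z = 158.3 (8.9 N upward), so the bottom edge is down. I open a little and withdraw straight up.

>>> carry_out([
  [[0, 0, -1, 0], [0, 0, -1, 0], [0, 0, -1, 0], [0, 0, -1, 0]],
], fingers=24)

```text
time: 13.4
tool_pos: [576.3, -302.0, 157.3]
tcp_rot: [-3.141, 0.0, 0.309]
contact_force: [0.3, -0.8, 0.9]
grip_width: 23.7
```

>>> carry_out([
  [[0, 0, -5, 0], [0, 0, -15, 0], [0, 0, -30, 0], [0, 0, -50, 0], [0, 0, -75, 0], [0, 0, -100, 0], [0, 0, -130, 0], [0, 0, -155, 0], [0, 0, -170, 0], [0, 0, -175, 0], [0, 0, -175, 0]],
], fingers=24)

```text
time: 14.5
tool_pos: [576.4, -302.1, 333.7]
tcp_rot: [3.14, -0.001, 0.309]
contact_force: [-0.7, 0.4, -0.6]
grip_width: 23.8
```

```bash
python3 w.py w5; python3 - <<'E'
from h import *
f=np.load("w5.npz");W=f["W"];o=np.load("o.npy")
a=np.radians(17.7);ax=np.array([np.cos(a),np.sin(a)]);ay=np.array([-np.sin(a),np.cos(a)])
d=W[...,:2]-[576.5,-302.2];X=d@ax;Y=d@ay;ok=(f["d"]>0)&(abs(X)<60)&(abs(Y)<30)
for z in range(75,155,10):
    m=ok&(abs(W[...,2]-z)<5)
    if m.sum()>15:print(z,m.sum(),"X",np.percentile(X[m],[2,98]).round(1),"Y",np.percentile(Y[m],[5,50,95]).round(1))
print("top",np.percentile(W[...,2][ok],99.5), bot.get_obs()["joint_positions"].round(2))
E
```

```text
14.5 [ 576.4 -302.1  333.7] [ 1.7992e+02 -7.0000e-02  1.7690e+01] 23.8 [-0.7  0.4 -0.6]
cam at [ 647. -279.  427.]
105 19 X [43.6 45.1] Y [-3.2 -0.1  3.9]
115 45 X [-41.4  43.9] Y [-3.1  0.9  3.9]
125 88 X [-37.7  40.3] Y [-3.   0.4  3.7]
135 227 X [-31.7  33.4] Y [-2.9  0.8  4.6]
145 347 X [-18.   19.8] Y [-2.9  0.8  4.6]
top 384.12604994475316 [-0.6   0.56  1.06  0.    1.52  0.66]
```

The plaque is plumb in the slot: its faces sit at Y −3…+4.5, it is centred within 1 mm along the slot, and its top is at ≈144 mm. Next is the frame: I go above it and check.

>>> carry_out([
  [[6, -16, 0, -0.9], [14, -40, 0, -2.3], [24, -68, 5, -4], [35, -98, 12, -5.7], [46, -128, 20, -7.4], [56, -158, 28, -9.1], [66, -186, 35, -10.8], [76, -214, 41, -12.5], [85, -238, 41, -13.9], [91, -256, 41, -15], [95, -266, 41, -15.6], [96, -269, 41, -15.7], [96, -269, 41, -15.7]],
], fingers=91.8)

```text
time: 15.85
tool_pos: [585.8, -16.4, 290.9]
tcp_rot: [-3.14, -0.0, 1.678]
contact_force: [0.5, -0.4, 0.3]
grip_width: 91.9
```

```bash
python3 w.py w6; python3 p2.py w6
```

```text
15.85 [585.8 -16.4 290.9] [-1.7991e+02 -2.0000e-02  9.6170e+01] 91.9 [ 0.5 -0.4  0.3]
cam at [578.  58. 384.]
8800 4572 tilt 30.4 yaw 5.8 [-46.6  42.8] [-81.   50.5] top [581.8 -16.7 147.6] bot [647.8  -8.1  34.3]
```

The wrist measurement agrees within 1 mm (top edge 581.8, −16.7, 147.6; yaw 5.8°). I do the same routine here.

>>> carry_out([
  [[0, 0, 20, 0], [0, 0, 45, 0], [0, 0, 70, 0], [0, 0, 90, 0], [0, 0, 105, 0], [0, 0, 115, 0], [0, 0, 120, 0], [0, 0, 120, 0]],
], fingers=91.8)

```text
time: 16.7
tool_pos: [585.9, -17.0, 171.3]
tcp_rot: [-3.141, -0.0, 1.678]
contact_force: [0.3, -0.3, -0.0]
grip_width: 91.8
```

>>> carry_out([
  [[0, 0, 0, 0], [0, 0, 0, 0], [0, 0, 0, 0], [0, 0, 0, 0], [0, 0, 0, 0], [0, 0, 0, 0], [0, 0, 0, 0]],
], fingers=56)

```text
time: 17.4
tool_pos: [586.1, -16.6, 171.8]
tcp_rot: [3.141, -0.0, 1.679]
contact_force: [-0.6, -0.3, -0.5]
grip_width: 56.3
```

>>> carry_out([
  [[0, 2, 0, 0], [0, 6, 0, 0], [0, 11, 0, 0], [0, 16, 0, 0], [0, 21, 0, 0], [0, 26, 0, 0], [0, 31, 0, 0], [0, 36, 0, 0], [0, 41, 0, 0], [0, 46, 0, 0], [0, 50, 0, 0], [0, 54, 0, 0], [0, 57, 0, 0], [0, 60, 0, 0], [0, 62, 0, 0], [0, 63, 0, 0], [0, 63, 0, 0]],
], fingers=56)

```text
time: 19.1
tool_pos: [648.7, -9.8, 171.7]
tcp_rot: [3.142, -0.0, 1.679]
contact_force: [-0.8, -0.2, 0.3]
grip_width: 56.0
```

```bash
python3 w.py w7; python3 - <<'E'
from h import *
f=np.load("w7.npz");W=f["W"];o=np.load("o.npy")
k=(f["d"]>0)&(abs(W[...,0]-o[0])<60)&(abs(W[...,1]-o[1])<60)
for z in range(25,165,10):
    q=W[k&(abs(W[...,2]-z)<5)]
    if len(q)>20:print(z,len(q),np.percentile(q[:,0],[5,50,95]).round(0),np.percentile(q[:,1],[5,95]).round(0))
E
```

```text
19.1 [648.7  -9.8 171.7] [180.    -0.    96.19] 56.0 [-0.8 -0.2  0.3]
cam at [641.  64. 265.]
35 1877 [646. 654. 663.] [-53.  29.]
45 395 [628. 654. 661.] [-46.  34.]
55 697 [625. 643. 648.] [-34.  33.]
65 283 [598. 635. 648.] [-34.  34.]
75 736 [590. 596. 644.] [-33.  33.]
85 335 [594. 627. 645.] [-33.  34.]
95 190 [621. 637. 648.] [-52.  34.]
105 297 [621. 639. 678.] [-44.  34.]
115 577 [621. 647. 687.] [-43.  34.]
125 851 [606. 645. 690.] [-34.  34.]
135 980 [606. 639. 690.] [-3. 34.]
145 1078 [609. 638. 686.] [-16.  34.]
155 1039 [619. 637. 680.] [-17.  34.]
```

View pics/w7.png

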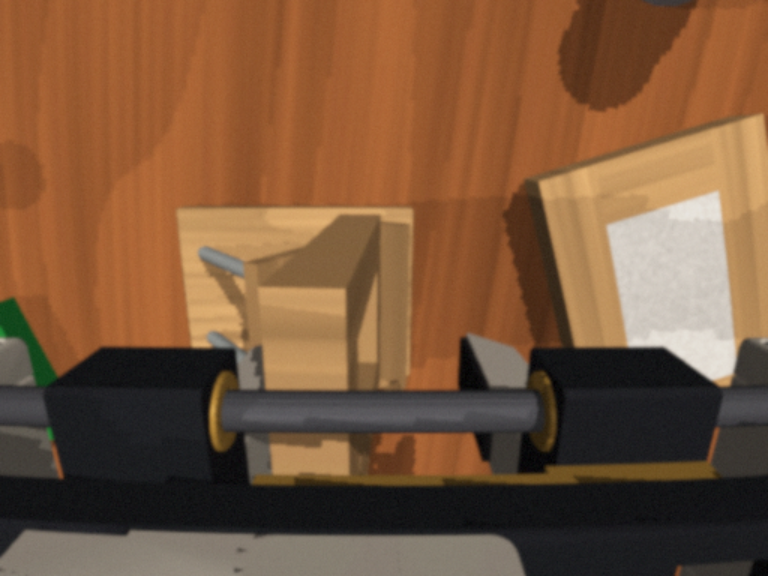

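The frame (310,350) is nearly upright. Its window lies below the top bar, so I raise 12 mm to put the pads on the 22 mm bar, then close around x≈639.

>>> carry_out([
  [[0, 0, -4, 0], [0, 0, -9, 0], [0, 0, -12, 0], [0, -2, -12, 0], [0, -4, -12, 0], [0, -4, -12, 0]],
], fingers=44)

```text
time: 19.75
tool_pos: [644.3, -10.2, 183.6]
tcp_rot: [-3.141, -0.0, 1.679]
contact_force: [-0.0, 0.2, 0.5]
grip_width: 43.8
```

>>> carry_out([
  [[0, -2, 0, 0], [0, -4, 0, 0], [0, -5, 0, 0], [0, -5, 0, 0]],
], fingers=28)

```text
time: 20.15
tool_pos: [639.6, -10.8, 183.7]
tcp_rot: [-3.142, -0.0, 1.679]
contact_force: [0.4, -0.5, -0.1]
grip_width: 28.2
```

>>> carry_out([
  [[0, 0, 0, 0], [0, 0, 0, 0], [0, 0, 0, 0], [0, 0, 0, 0], [0, 0, 0, 0], [0, 0, 0, 0]],
], fingers=0)

```text
time: 20.75
tool_pos: [638.8, -10.9, 183.6]
tcp_rot: [-3.139, -0.0, 1.679]
contact_force: [-5.8, -0.5, 5.2]
grip_width: 19.5
```

>>> carry_out([
  [[0, 0, -3, 0], [0, 0, -8, 0], [0, 0, -18, 0], [0, 0, -33, 0], [0, 0, -50, 0], [0, 0, -70, 0], [0, 0, -90, 0], [0, 0, -110, 0], [0, 0, -127, 0], [0, 0, -140, 0], [0, 0, -148, 0], [0, 0, -150, 0], [0, 0, -150, 0]],
])

```text
time: 22.05
tool_pos: [639.7, -10.8, 333.8]
tcp_rot: [3.141, -0.0, 1.679]
contact_force: [-0.8, -0.1, -1.6]
grip_width: 19.5
```

```bash
python3 w.py w8; python3 - <<'E'
from h import *
p,d=bot.capture("scene")
cv2.imwrite("pics/s8.png",cv2.resize(p[60:260,160:400],(720,600)))
W=world("scene",d);o=np.load("o.npy")
a=np.radians(6.2);e=W[...,:2]-o[:2];X=e@[np.cos(a),np.sin(a)];Y=e@[-np.sin(a),np.cos(a)]
k=(d>0)&(abs(X)<40)&(abs(Y)<60)
for z in range(-172,-60,12):
    m=k&(abs(W[...,2]-o[2]-z)<6)
    if m.sum()>15:print(z,m.sum(),"front X",np.percentile(X[m],[50,90,98]).round(1),"Y",np.percentile(Y[m],[2,98]).round(1))
m=k&(W[...,2]-o[2]>-190);print("lowest rel",(np.percentile(W[...,2][m],[0.5,2])-o[2]).round(1))
E
```

```text
22.05 [639.7 -10.8 333.8] [179.98  -0.    96.19] 19.5 [-0.8 -0.1 -1.6]
cam at [632.  63. 427.]
-148 117 front X [ 9.7 10.9 11.5] Y [-45.7  40.6]
-136 170 front X [ 9.8 11.  11.9] Y [-45.8  42.5]
-124 283 front X [ 6.  11.1 11.8] Y [-45.7  41.7]
-112 183 front X [ 5.3 11.1 11.9] Y [-45.7  42.6]
-100 186 front X [ 4.8 11.1 11.9] Y [-45.6  41.5]
-88 162 front X [ 8.7 11.4 12.1] Y [-45.8  42.9]
-76 140 front X [ 9.1 11.4 12.1] Y [-46.4  43.9]
-64 131 front X [10.2 12.  16.9] Y [-46.7  42. ]
lowest rel [-147.2 -138.9]
```

View pics/s8.png

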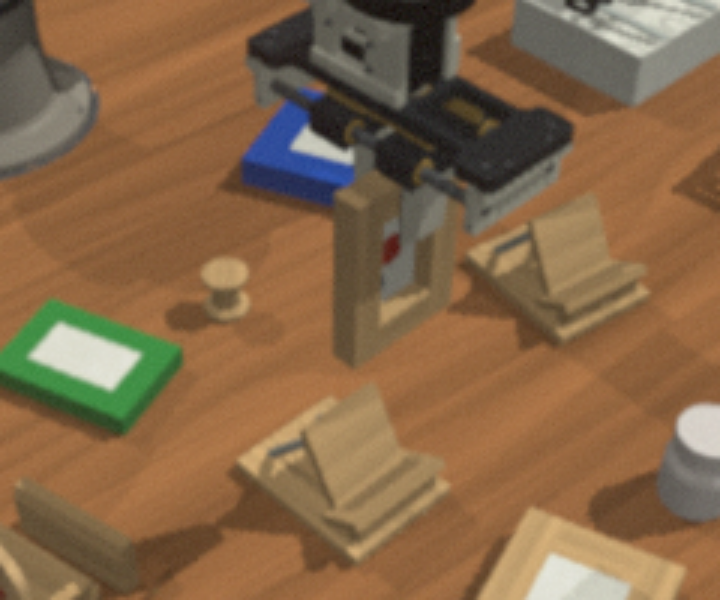

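The frame is lifted clear and plumb within 0.5°, with its bottom ≈148 mm below the TCP (it pivoted on its front corner, as the 30° ledge would make it). I carry it to the wide slot.

>>> carry_out([
  [[-4, -2, 0, 0.3], [-14, -7, 0, 1], [-30, -15, 0, 2.2], [-48, -24, 0, 3.5], [-66, -33, 0, 4.8], [-85, -43, 0, 6.2], [-104, -52, 0, 7.6], [-123, -62, 0, 9], [-142, -71, 0, 10.4], [-160, -80, 0, 11.8], [-177, -89, 0, 13], [-192, -97, 0, 14.1], [-204, -103, 0, 15], [-212, -107, 0, 15.5], [-214.6, -108, 0, 15.7], [-214.6, -108, 0, 15.7], [-214.6, -108, 0, 15.7]],
])

```text
time: 23.85
tool_pos: [555.7, -235.3, 333.6]
tcp_rot: [-3.141, -0.0, 0.31]
contact_force: [0.2, 0.3, -1.5]
grip_width: 20.0
```

>>> carry_out([
  [[0, 0, 15, 0], [0, 0, 35, 0], [0, 0, 55, 0], [0, 0, 68, 0], [0, 0, 75, 0], [0, 0, 75, 0], [0, 0, 75, 0]],
])

```text
time: 24.55
tool_pos: [555.9, -235.7, 259.4]
tcp_rot: [3.141, -0.001, 0.309]
contact_force: [-0.2, -0.2, -0.6]
grip_width: 20.0
```

```bash
python3 w.py w9; python3 slot.py w9
```

```text
24.55 [ 555.9 -235.7  259.4] [ 1.7996e+02 -5.0000e-02  1.7730e+01] 20.0 [-0.2 -0.2 -0.6]
cam at [ 627. -213.  353.]
yaw 17.73
z [57.  62.5 65.7] X ext [-48.8 122.6]
-45 389 -114.9 [(np.float64(-101.8), np.float64(-65.6), np.float64(-83.7))] -25.9
-35 477 -114.9 [(np.float64(-102.7), np.float64(-65.4), np.float64(-84.1))] -25.7
-25 511 -114.9 [(np.float64(-102.5), np.float64(-65.6), np.float64(-84.1))] -25.6
-15 519 -115.0 [(np.float64(-102.4), np.float64(-65.5), np.float64(-84.0))] -26.2
-5 544 -115.0 [(np.float64(-100.6), np.float64(-65.5), np.float64(-83.0)), (np.float64(-25.9), np.float64(25.8), np.float64(-0.1))] 25.8
5 632 -114.8 [(np.float64(-99.5), np.float64(-65.6), np.float64(-82.6)), (np.float64(-22.0), np.float64(22.7), np.float64(0.3))] 25.8
15 724 -114.9 [(np.float64(-96.9), np.float64(-65.5), np.float64(-81.2)), (np.float64(-18.9), np.float64(19.6), np.float64(0.4))] 25.6
25 891 -114.9 [(np.float64(-93.0), np.float64(-65.8), np.float64(-79.4)), (np.float64(-15.1), np.float64(15.8), np.float64(0.3))] 25.3
35 1014 -114.9 [(np.float64(-86.6), np.float64(-65.7), np.float64(-76.2)), (np.float64(-12.5), np.float64(12.3), np.float64(-0.1))] 26.0
45 1183 -115.0 [(np.float64(-12.4), np.float64(12.2), np.float64(-0.1))] 25.8
```

View pics/w9.png

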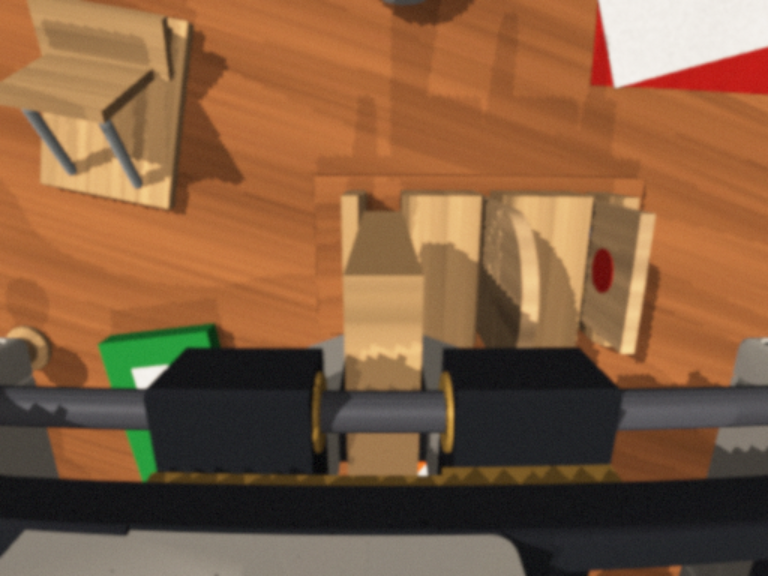

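The slot mouth (columns 362–402, mid 382) and the frame (345–423, mid 383) line up with the tool's centre, column 384. I lower it.

>>> carry_out([
  [[0, 0, 10, 0], [0, 0, 23, 0], [0, 0, 36, 0], [0, 0, 46, 0], [0, 0, 54, 0], [0, 0, 62, 0], [0, 0, 70, 0], [0, 0, 78, 0], [0, 0, 85, 0], [0, 0, 90, 0], [0, 0, 92, 0], [0, 0, 92, 0]],
])

```text
time: 25.8
tool_pos: [555.5, -235.8, 166.5]
tcp_rot: [-3.141, 0.0, 0.309]
contact_force: [0.0, -0.4, -1.7]
grip_width: 20.0
```

>>> carry_out([
  [[0, 0, 0.5, 0], [0, 0, 1, 0], [0, 0, 1.5, 0], [0, 0, 2, 0], [0, 0, 2.5, 0], [0, 0, 2.5, 0]],
])

```text
time: 26.4
tool_pos: [555.5, -235.7, 164.1]
tcp_rot: [-3.141, -0.0, 0.309]
contact_force: [-0.8, -0.1, -1.4]
grip_width: 19.8
```

>>> carry_out([
  [[0, 0, 0.5, 0], [0, 0, 1, 0], [0, 0, 1.5, 0], [0, 0, 1.5, 0]],
])

```text
time: 26.8
tool_pos: [555.5, -235.8, 163.5]
tcp_rot: [3.141, -0.0, 0.309]
contact_force: [-2.7, 0.6, 5.2]
grip_width: 19.9
```

Floor contact at TCP z = 163.4, where the frame's measured bottom predicted ≈162. I release and withdraw.

>>> carry_out([
  [[0, 0, -0.5, 0], [0, 0, -0.5, 0], [0, 0, -0.5, 0], [0, 0, -0.5, 0]],
], fingers=36)

```text
time: 27.2
tool_pos: [555.5, -235.8, 163.0]
tcp_rot: [-3.141, 0.0, 0.309]
contact_force: [-1.2, -0.4, -0.6]
grip_width: 35.6
```

>>> carry_out([
  [[0, 0, -5, 0], [0, 0, -15, 0], [0, 0, -30, 0], [0, 0, -50, 0], [0, 0, -75, 0], [0, 0, -100, 0], [0, 0, -130, 0], [0, 0, -155, 0], [0, 0, -170, 0], [0, 0, -175, 0], [0, 0, -175, 0]],
], fingers=36)

```text
time: 28.3
tool_pos: [555.5, -235.8, 339.2]
tcp_rot: [3.14, -0.001, 0.309]
contact_force: [-0.6, 0.6, -0.7]
grip_width: 36.1
```

```bash
python3 w.py w10; python3 - <<'E'
from h import *
f=np.load("w10.npz");W=f["W"]
a=np.radians(17.7);ax=np.array([np.cos(a),np.sin(a)]);ay=np.array([-np.sin(a),np.cos(a)])
d=W[...,:2]-[576.5,-302.2];X=d@ax;Y=d@ay
for nm,y0 in(("plaque",0),("frame",70),("dried",-70)):
    ok=(f["d"]>0)&(abs(X)<62)&(abs(Y-y0)<24)
    for z in range(72,160,12):
        m=ok&(abs(W[...,2]-z)<6)
        if m.sum()>15:print(nm,z,m.sum(),"X",np.percentile(X[m],[2,98]).round(1),"Y",(np.percentile(Y[m],[3,50,97])-y0).round(1))
p,dd=bot.capture("scene");cv2.imwrite("pics/s10.png",cv2.resize(p[180:340,60:260],(750,600)))
tp,td=bot.capture("top");T0=np.load("top.npz")["p"]
for n,(u,v) in dict(tub=(171,97),tape=(312,106),spool=(231,244)).items():
    A=T0[v-22:v+22,u-22:u+22];B=tp[v-40:v+40,u-40:u+40];r=cv2.matchTemplate(B,A,cv2.TM_CCOEFF_NORMED);_,s,_,l=cv2.minMaxLoc(r);print(n,round(s,2),np.array(l)-18)
E
```

```text
28.3 [ 555.5 -235.8  339.2] [ 1.7993e+02 -7.0000e-02  1.7690e+01] 36.1 [-0.6  0.6 -0.7]
cam at [ 627. -213.  432.]
plaque 72 153 X [-43.1  45.4] Y [2.3 4.6 4.9]
plaque 84 162 X [-40.9  45.4] Y [2.  4.5 4.8]
plaque 96 171 X [-42.4  45.4] Y [2.2 4.5 4.8]
plaque 108 213 X [-41.6  45.1] Y [-1.6  4.5  4.7]
plaque 120 260 X [-39.8  42.9] Y [-2.9  4.4  4.7]
plaque 132 353 X [-34.5  35.7] Y [-3.2  3.8  4.7]
plaque 144 426 X [-22.4  21.9] Y [-3.2  0.9  4.5]
frame 72 17 X [44.9 45.2] Y [-8.2  0.5  9.1]
frame 84 18 X [45.  45.2] Y [-9.  -0.1  8.8]
frame 96 19 X [45.  45.2] Y [-8.6  0.4  9.5]
frame 108 19 X [45.  45.2] Y [-8.3  0.4  9.2]
frame 120 25 X [44.9 45.2] Y [-8.9  1.3  9.2]
frame 132 37 X [45.  45.2] Y [-9.  -0.6  9.7]
frame 144 1936 X [-42.6  44.1] Y [-9.2  0.4  9.6]
dried 72 270 X [-33.2  45.8] Y [2.7 3.7 4.8]
dried 84 306 X [-32.8  45. ] Y [2.6 3.5 4.6]
dried 96 320 X [-33.2  44.8] Y [2.6 3.3 3.9]
dried 108 733 X [-32.4  44.1] Y [-4.5  0.8  3.7]
tub 0.97 [0 0]
tape 0.98 [0 0]
spool 0.72 [0 0]
```

View pics/s10.png

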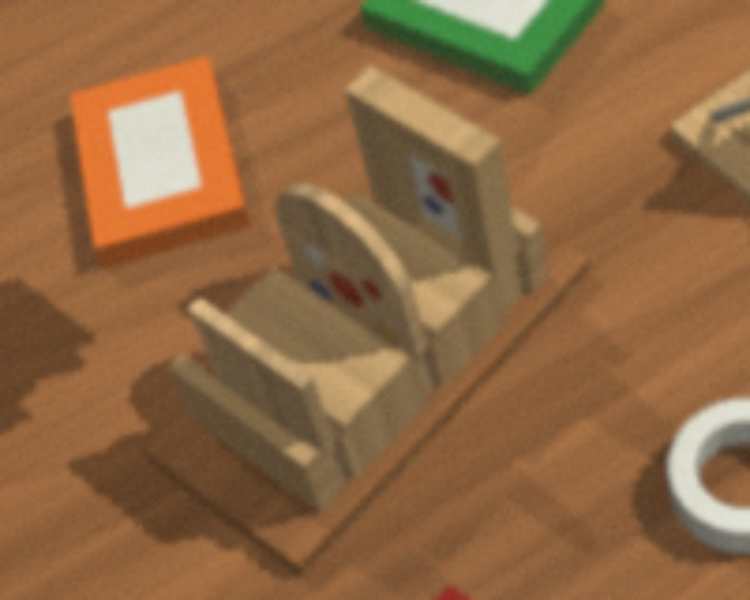

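The picture shows the plaque (350,265) upright in the middle slot, the frame (430,160) upright in the wide slot, and the dried piece (255,370) where it was. Positions are within about 1 mm across and 2 mm along the slots, and the bystanders have not moved, so I hand in.

```bash
python3 -c "
from plant import bot
print(bot.close_job())"
```

```text
the job is handed in; nothing more can be done
None
```

The plaque now stands in the empty narrow slot and the frame in the wide slot. I handed the job in at about 28 s of the 72 s allowed; the hand-in reports no verdict.

**What I did:** I straddled the free top of each piece with the jaws and tipped it upright on its ledge with the back finger. I then gripped it, carried it over to the rack and lowered it until I felt the floor. That contact was 8.9 N for the plaque and 5.2 N for the frame. I opened the fingers slightly and withdrew straight up.

**Last checks:**
- **Plaque and frame:** both are upright with no visible lean. They are centred within about 1 mm across the slot and 2 mm along it, with tops at about 144 mm, which fits resting on the floor.
- **Dried piece:** it is still in its slot and looks unmoved, judged by eye against the first picture.
- **Glue tub and tape roll:** template matching showed no shift.
- **Spool:** no shift either, but the match was weaker (0.72), probably because the lighting changed.

No check failed. The one disagreement was in the heights: the bottoms of the pieces sat 1–2 mm from where the depth measurements put them, so I relied on floor contact instead.

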